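# Clamp the church candle in its decorating cradle with the square key

## Task

Clamp the big honey-coloured candle in its decorating cradle: take the square T-key from the wooden tool block, seat it well down in the recessed socket on top of the clamp, feeling gently for the square, and turn it clockwise until the cork pad bears on the candle and its sprung stem is pushed about half-way in. Do not ram the key or the clamp, do not squeeze the wax harder than that, and leave the candle and everything else where it is. Then draw the key out and put it back upright in the hole it came from.

Things in the scene. Friction and masses are not known exactly. Their poses are not given: they have to be found in the camera images.
- key_grip (a point): middle of the crossbar of the square T-key, where it is grasped: a dark wooden bar 64 mm long (key's x), 12 wide (y), 22 high. z points up along the key, tip to bar. Below the bar's underside (11 mm down) a 16 mm round neck, then a round shoulder 36 mm across whose underside is 34 mm below this point. 150 g. Starts upright in one of the tool block's holes, shoulder resting on its top
- key_tip (a point): lower end of the key's steel shank, on its axis, 89 mm below key_grip, axes as key_grip. The shank is 12 mm square, sides parallel to the key's x and y, 55 mm long from shoulder to tip; but its last 5 mm are a round lead-in nose 11.4 mm across, coned to 6 mm over the last 3 mm: the nose enters the socket at any angle, the square only when turned to match
- tool_block: fixed beech block 150 (x) x 64 (y) x 70 mm high, origin at the centre of its underside. Two round holes 25 mm across, 62 mm deep, in its top, 40 mm either side of the centre along its x: one holds the key, the other a wax pricker with a round wooden handle (a bystander, standing 127 mm above the table, 36 mm across)
- cradle: fixed cradle: board 130 x 485 x 18 mm, two steel rods, two V-blocks, and an aluminium clamp head 72 x 70 mm whose flat top is 118 mm above the table. Origin on the table straight below the clamp's socket; z up; the candle lies from the clamp towards the cradle's -y
- socket (a point): middle of the mouth of the square socket, 110 mm above the table, axes as the cradle (not as the socket): at the bottom of a round bore 37 mm across, 8 mm deep, in the clamp's top. The socket is 13.2 mm square, 22 mm deep, edges sharp. It starts askew to the cradle, at an angle that is not measured. Turning it takes 0.35 to 0.45 N m; it stays where left
- plunger: round steel plunger 22 mm across, sliding out of the clamp along the cradle's -y, 80 mm above the table; carries the cork-faced pad (40 mm across) on a sprung stem. Turning the socket clockwise (seen from above) from where it starts pushes the plunger out 10 mm per rad, at most 15 mm. Origin on its axis, 18 mm behind its front end
- pad (a joint): how far the sprung pad is pushed back on its stem, in m: 0 free (10 mm of stem shows between pad and plunger), 0.010 right in. 1.5 N per mm, so half-way (0.005) is a push of 7.5 N on the candle. At the start the pad's face is 1 to 5 mm short of the candle, so half-way is reached after turning the socket itself 0.6 to 1.0 rad; the key has up to 0.3 rad of slack in it
- candle: loose candle 60 mm across and 300 mm long, lying in the V-blocks, about 0.76 kg; origin at its middle, 80 mm above the table; long axis y; its +y end faces the pad, its other end rests against the tail block
- tail_block: fixed wooden stop block 112 x 32 x 85 mm across the cradle at the candle's far end; origin at the middle of its foot, on the board
Mind the look-alikes: they are no part of the job. What is meant by the part that bears key_grip is not pink, and is the smaller of those in its own colour.

How it is judged (in metres and radians):
On the way, in this order (a step that is already met when the one before it is completed fails the run):
1. the key is seated in the socket: upright, its tip more than 12 mm below the socket's mouth (z of key_tip in the frame of socket below -0.012 m and horizontal distance between key_tip and socket below 0.003 m and angle between key_tip's own z axis and vertical below 0.12 rad), for 0.2 s.
2. turned with the key still in the socket, the pad presses on the candle with more than 4 N (all of step 1 and contact force between plunger and candle above 4 N), for 0.2 s.
At the end, for the whole second after the job is handed in: the pad presses on the candle with 4 to 12 N (its stem pushed in about 2.7 to 8 mm), the candle has not shifted more than 6 mm, and the key is back at rest, upright within 0.12 rad, in the hole it came from, its tip within 10 mm of where it was (contact force between plunger and candle between 4 and 12 N and distance of key_tip from where it was at the start of the episode below 0.01 m and angle between key_tip's own z axis and vertical below 0.12 rad and linear speed of key below 0.02 m/s and distance of candle from where it was at the start of the episode below 0.006 m); the robot touches nothing.
It fails at once if before the candle is clamped, while the tip is less than 8 mm below the socket's mouth, the key is pushed against the clamp with more than 40 N (contact forces added up) (value of joint pad below 0.001 m and z of key_tip in the frame of socket above -0.008 m and contact force between key and cradle above 40 N).
It fails at once if the key is rammed on the bottom of the socket or wrenched in it: over 150 N of contact forces between key and clamp, added up (turning it properly takes 30 to 80) (contact force between key and cradle above 150 N).
It fails at once if the pad squeezes the wax with more than 14 N (contact force between plunger and candle above 14 N).
It fails at once if the robot pushes the candle, the tail block or the clamp itself (contact force between the arm and candle above 2 N or contact force between the arm and tail_block above 5 N or contact force between the arm and cradle above 5 N).
It fails at once if a bystander is moved by more than 3 cm (distance of any of awl, jar, tray, wax_sheets, knife, tape, pillar from where it was at the start of the episode above 0.03 m).
It also fails if it takes over 72 s, if anything falls off the work surface, if the arm or the gripper's body presses on something with over 40 N, if the wrist force passes 120 N, or if a joint passes its speed limit or range.

## Robot

A 7-joint arm with a two-finger parallel gripper is mounted at the origin on the work surface. World frame = base frame: x ahead of the robot, y to its left, z up, the work surface at z = 0. Lengths are in mm, angles in rad, forces in N, time in s.
With the tool pointing down it reaches from about 350 to 900 mm from the base axis. Payload 8.1 kg.
Tool frame: the origin (TCP) lies at the very end of the fingers, on their centre line; the grasp point (between the pads) lies robot.grasp_offset behind it (robot.grasp_offset is the distance from the TCP to the grasp point, in mm); z points along the fingers, y is the line along which they close (so a half turn about z gives the same grasp; the last joint's range is limited). The gripper opens to 92 mm and grips with 3 to 60 N. Pads are 19 mm wide; open, the fingers measure 130 mm over their backs; the gripper's body (75 mm by 190 mm) begins 47 mm behind the grasp point.
Start: joints at [1.169, 0.434, 0.025, 1.573, -0.012, 1.134, -0.075], TCP at [183.96, -597.328, 226.742] pointing down, gripper open.
Joint ranges: [-2.62, 2.62], [-0.44, 2.09], [-1.27, 1.32], [0.08, 2.57], [-1.32, 4.46], [0.12, 2], [-2.74, 2.74]. Speed limits (rad/s): [2.22, 2.22, 3.01, 3.01, 3.14, 3.14, 3.14].

## Interface

Orientations are given as a rotation vector (axis times angle).
In Python, from plant import sensors, grab_frame, camera_params, robot gives the robot as it stands.
- The arm moves only by the tool play_rows, never from a script. Its argument "targets" is a list of rows, each a list of 6 numbers: the shift along the world's x, y, z in cm, then the turn, a rotation vector about the world's x, y, z in rad. In form: [[dx, dy, dz, ax, ay, az], ...]. A call has 1 to 8 rows; each row shifts and turns the commanded pose from where the row before left it; what a row does not reach is not made up. A row lasts 1/8 s, in which the tool goes at most 62.5 mm and 10.7 degrees, less where a joint would pass 70% of its speed; a pose out of reach is approached as far as the arm can. A call is refused whole if a number of a shift passes 6.25 or a number of a turn 0.188, either way. A call with a gripper value outside its range is refused whole. "hand" is the closure in counts, from 0 (fully open) to 255 (shut), set as the call begins (left out, the last holds). The fingers move at their own pace and stop on an object; "newtons" is the grip in N (left out, the last holds). Time passes only in rows, so rows that do not move let the fingers close. It gives the time, the measured TCP pose, the force, the opening and the grip force at its end, in the units of the state.
- sensors.get_state(): the state, without advancing time (a new reading comes with each control period).
- grab_frame(name): name is "scene" or "top" or "wrist"; returns the picture (400x640x3 uint8, blue, green, red); there is no depth.
- camera_params(name): a dict with "fov_y" (degrees; the focal length in pixels is half the picture's height over the tangent of half this angle, whatever the lens; pixels are square), "cx", "cy" (the principal point, pixels), "position" and "orientation" of the camera in the world; the wrist camera has in their place "tool_from_camera" (4x4, takes a point from camera to tool coordinates, whose origin is the TCP and whose axes are the flange's). Camera axes: x right, y down, z forward; pixel columns grow to the right and rows downward; lengths in mm; the calibration is good to about 2 mm. A picture is of the moment at which its call begins: read the wrist's pose just before it. camera_params takes no time and is no camera call.
- robot.job_done(): hands the job in; it is judged then, once.
The state is a dict: "t": time; "qpos": joint angles; "joint_velocities": joint speeds; "joint_efforts": joint torques, N m; "ee_pos": TCP position; "eef_rot": TCP orientation; "force": force on the tool from outside, world axes, zero at the start; "moment": the same for the moment, N m; "finger_gap": opening from 0.0 (shut) to 1.0 (fully open); "grasp_force": force on a finger pad.
Only numpy, scipy, OpenCV 4.12 (cv2) and the standard library are available. Lean on these libraries where they do the work, as an engineer would, in place of code of your own. Each camera call takes 0.05 s, during which the arm holds its last target. There are 200 camera calls.

## Working session

There is one attempt and no reset: what is moved stays moved. The work goes in short steps, Python scripts to look and compute and a tool call to move; the robot and the scene stay as the last step left them, time stands still between calls to the robot, and variables do not carry over. Pictures are saved under pics/ and viewed, at most 10 in all, crops included, and the job is handed in when it is done.

Besides the shell and the picture viewer there is one more tool, called after "Call:" as name(argument=value, ...) on one line, values as JSON. play_rows: Moves the arm, as the interface text tells. Its arguments: {"type":"object","properties":{"targets":{"type":"array"},"hand":{"type":"number"},"newtons":{"type":"number"}},"required":["targets"]}

```bash
mkdir -p pics; ls
cat > h.py <<'E'
import numpy as np, cv2
from scipy.spatial.transform import Rotation as R
from plant import sensors, grab_frame, camera_params, robot
def cam(name, st=None):
    p=camera_params(name)
    if name=="wrist":
        st=st or sensors.get_state()
        T=np.eye(4);T[:3,:3]=R.from_rotvec(st["eef_rot"]).as_matrix();T[:3,3]=st["ee_pos"]
        M=T@np.array(p["tool_from_camera"])
    else:
        M=np.eye(4);M[:3,3]=p["position"]
        o=np.array(p["orientation"]); M[:3,:3]=o if o.shape==(3,3) else R.from_rotvec(o).as_matrix()
    f=200/np.tan(np.radians(p["fov_y"])/2)
    return M,f,p["cx"],p["cy"]
def hit(c,u,v,z):
    M,f,cx,cy=c; d=M[:3,:3]@np.array([(u-cx)/f,(v-cy)/f,1]); return (M[:3,3]+d*(z-M[2,3])/d[2]).round(1)
def pix(c,P):
    M,f,cx,cy=c; q=M[:3,:3].T@(np.array(P)-M[:3,3]); return (q[:2]/q[2]*f+[cx,cy]).round(1)
E
python3 - <<'E'
from h import *
for n in("scene","top","wrist"):
    print(n,camera_params(n)); cv2.imwrite(f"pics/{n}0.png",grab_frame(n))
print(sensors.get_state(), robot.grasp_offset)
E
```

```text
pics
scene {'fov_y': 56.424627864507464, 'cx': 332.7012806746729, 'cy': 194.24997366045892, 'position': array([823.44373276, 484.53853853, 703.07976526]), 'orientation': array([-0.70345861, -2.66171378,  1.03234063])}
top {'fov_y': 56.0752873332887, 'cx': 319.3468895508415, 'cy': 195.19091744704207, 'position': array([ 403.57496132,  -11.1293509 , 1208.28317216]), 'orientation': array([-2.20017005,  2.14169057, -0.09517254])}
wrist {'fov_y': 61.03971313215513, 'cx': 320.7041604183384, 'cy': 196.16768753192713, 'tool_from_camera': array([[-1.25844116e-03, -9.49852258e-01, -3.12696506e-01,
         8.50128238e+01],
       [ 9.99999194e-01, -1.24777795e-03, -2.34206138e-04,
         3.43395115e-01],
       [-1.67714577e-04, -3.12696549e-01,  9.49853062e-01,
        -1.58038101e+02],
       [ 0.00000000e+00,  0.00000000e+00,  0.00000000e+00,
         1.00000000e+00]])}
{'t': 0.15, 'qpos': array([ 1.16942875,  0.43504586,  0.02498301,  1.57387658, -0.01157723,
        1.13398754, -0.07507095]), 'joint_velocities': array([ 0.00020843, -0.00250627, -0.00058049, -0.00396583, -0.00027233,
       -0.00080014, -0.00022803]), 'joint_efforts': array([ 1.65365520e-03, -6.68252635e+01,  9.85658057e-01, -3.14695001e+01,
       -6.06335071e-02,  3.93030618e-02,  4.29464660e-05]), 'ee_pos': array([ 183.79604527, -596.96797482,  226.14041962]), 'eef_rot': array([-3.10549316e+00, -4.67332045e-01,  4.76688197e-04]), 'force': array([ 0.60286342,  0.79741969, -0.3949358 ]), 'moment': array([ 0.06600259,  0.01490469, -0.00864207]), 'grasp_force': 0.0, 'finger_gap': 1.0013923864825367} 18.8
```

View pics/top0.png

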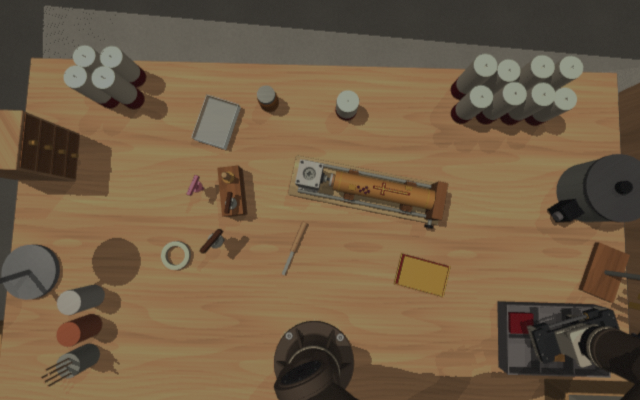

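View pics/scene0.png

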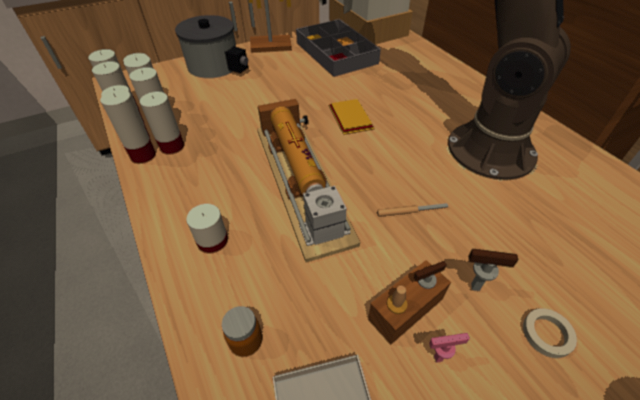

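The top picture shows three T-keys: a dark one in the block at (231,203), a larger dark one standing free at (212,240), and a pink one at (195,185). I choose the one in the block. The clamp is at (309,174) and the pricker at (229,176). Next I check the choice in a close crop.

Run:
```python
from h import *
t=cv2.imread("pics/top0.png"); s=cv2.imread("pics/scene0.png")
a=cv2.resize(t[150:260,170:270],None,fx=4,fy=4,interpolation=3)
b=cv2.resize(s[235:345,360:460],None,fx=4,fy=4,interpolation=3)
cv2.imwrite("pics/crop1.png",np.hstack([a[:440],b[:440]]))
c=cam("top")
print("grip",hit(c,231,203,104),"pricker",hit(c,229,176,127),"socket",hit(c,309,174,118), "big",hit(c,212,240,104))
c=cam("scene")
print("grip",hit(c,430,271,104),"pricker",hit(c,398,288,127),"socket",hit(c,325,202,118))
```

```text
grip [476.5 256.3 104. ] pricker [553.4 260.4 127. ] socket [566.8  28.2 118. ] big [366.6 306.5 104. ]
grip [479.9 265.3 104. ] pricker [562.7 272.6 127. ] socket [572.3  33.4 118. ]
```

View pics/crop1.png

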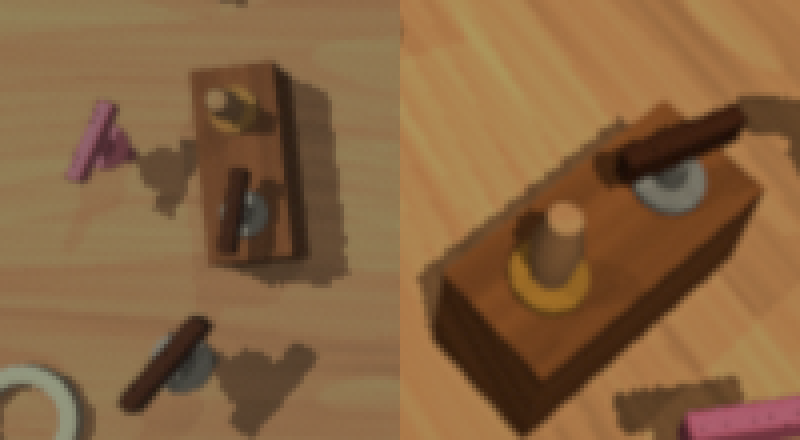

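The crop shows the key's bar centred at about top (229,202.5), its shoulder resting on the block. It is smaller than the free dark one at (212,240), so the choice holds. I move above it.

Call:
play_rows(targets=[[2.8,5.2,0,0,0,-0.03],[2.8,5.2,0,0,0,-0.03],[2.8,5.2,0,0,0,-0.03],[2.8,5.2,0,0,0,-0.03],[2.8,5.2,0,0,0,-0.03],[2.8,5.2,0,0,0,-0.03],[2.8,5.2,0,0,0,-0.03],[2.8,5.2,0,0,0,-0.03]], hand=0)

```text
t: 1.15
ee_pos: [408.5, -179.6, 226.8]
eef_rot: [3.14, 0.09, 0.0]
force: [0.9, -0.8, 0.0]
finger_gap: 1.001
grasp_force: 0.0
```

Call:
play_rows(targets=[[0.9,5.5,0,0,0,-0.03],[0.9,5.5,0,0,0,-0.03],[0.9,5.5,0,0,0,-0.03],[0.9,5.5,0,0,0,-0.03],[0.9,5.5,0,0,0,-0.03],[0.9,5.5,0,0,0,-0.03],[0.9,5.5,0,0,0,-0.03],[0.9,5.5,0,0,0,0]])

```text
t: 2.15
ee_pos: [480.1, 260.2, 226.6]
eef_rot: [3.132, -0.239, -0.0]
force: [0.8, -0.3, 0.1]
finger_gap: 0.996
grasp_force: 0.0
```

Run:
```python
from h import *
s=sensors.get_state(); cv2.imwrite("pics/w1.png",grab_frame("wrist"))
import pickle; pickle.dump(s,open("w1.pkl","wb"))
s=sensors.get_state(); print(s["t"],s["ee_pos"],s["eef_rot"],s["qpos"],s["force"])
```

```text
2.2 [479.32959202 268.87026077 226.8657171 ] [-3.12748919e+00  2.26989822e-01  2.51468480e-04] [-0.2521979   0.35492611 -0.46733416  1.73129853  0.17233421  1.092866
 -2.48911679] [0.89284674 7.39758968 2.20274415]
```

View pics/w1.png

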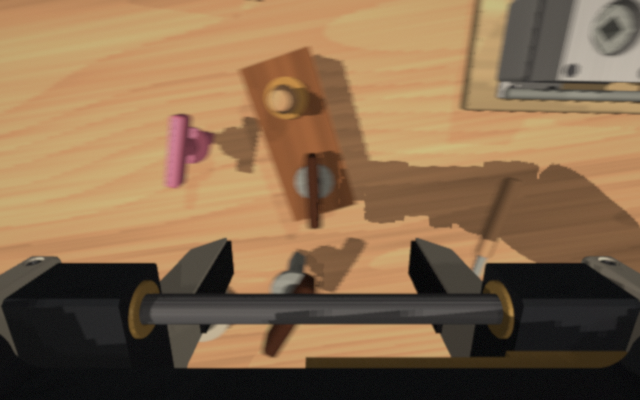

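The wrist picture shows the key's bar from (313,153) to (314,227) in the block at (300,130), the pricker at (285,98) and the socket at (614,28). Joint 7 is close to its clockwise limit, so I will take the grasp half a turn round.

Run:
```python
from h import *
import pickle; s=pickle.load(open("w1.pkl","rb")); c=cam("wrist",s); print(s["ee_pos"],s["eef_rot"])
a,b=hit(c,313,153,115),hit(c,314,227,115); print(a,b,(a+b)/2,np.linalg.norm(a-b),np.arctan2(*(a-b)[1::-1]))
M=R.from_rotvec(s["eef_rot"]).as_matrix(); print("toolx yaw",np.arctan2(M[1,0],M[0,0]))
print("pricker",hit(c,282,98,127),"sock",hit(c,614,28,110),"block corners",[hit(c,u,v,70) for u,v in((240,70),(309,47),(353,204),(299,221))])
```

```text
[480.059092   260.21069257 226.58706764] [ 3.13211070e+00 -2.38785603e-01 -3.52947188e-05]
[513.5 260.9 115. ] [449.7 270.3 115. ] [481.6 265.6 115. ] 64.4887587103365 -0.14628299139295656
toolx yaw -0.1521814553674501
pricker [559.3 276.1 127. ] sock [570.2  28.2 110. ] block corners [array([586.8, 314.3,  70. ]), array([595.7, 252. ,  70. ]), array([449. , 232.4,  70. ]), array([439.3, 288. ,  70. ])]
```

Bar length 64.5 mm matches. I make the half turn, then look again from the other side.

Call:
play_rows(targets=[[0,0,0,0,0,0.185],[0,0,0,0,0,0.185],[0,0,0,0,0,0.185],[0,0,0,0,0,0.185],[0,0,0,0,0,0.185],[0,0,0,0,0,0.185],[0,0,0,0,0,0.185],[0,0,0,0,0,0.185]])

```text
t: 3.2
ee_pos: [479.8, 258.2, 226.5]
eef_rot: [2.468, 1.944, -0.001]
force: [-0.4, 0.3, -0.2]
finger_gap: 0.996
grasp_force: 0.0
```

Call:
play_rows(targets=[[0,0,0,0,0,0.185],[0,0,0,0,0,0.185],[0,0,0,0,0,0.185],[0,0,0,0,0,0.185],[0,0,0,0,0,0.185],[0,0,0,0,0,0.185],[0,0,0,0,0,0.185],[0,0,0,0,0,0.185]])

```text
t: 4.2
ee_pos: [479.9, 258.1, 226.5]
eef_rot: [-0.511, -3.1, 0.001]
force: [0.3, 0.5, -0.2]
finger_gap: 1.001
grasp_force: 0.0
```

Call:
play_rows(targets=[[0,0,0,0,0,0.185],[0,0,0,0,0,0],[0,0,0,0,0,0]])

```text
t: 4.58
ee_pos: [479.9, 258.5, 226.6]
eef_rot: [-0.239, -3.132, 0.0]
force: [0.1, 0.3, -0.0]
finger_gap: 1.001
grasp_force: 0.0
```

Run:
```python
from h import *
s=sensors.get_state(); g=grab_frame("wrist"); cv2.imwrite("pics/w2.png",g)
import pickle; pickle.dump(s,open("w2.pkl","wb"))
print(s["t"],s["ee_pos"],s["eef_rot"],s["qpos"])
M=R.from_rotvec(s["eef_rot"]).as_matrix(); print("toolx yaw",np.arctan2(M[1,0],M[0,0]),"tilt",M[:,2])
print(pix(cam("wrist",s),[481.6,265.6,115]))
```

```text
4.575 [479.91827199 258.45074238 226.58583032] [-2.38709311e-01 -3.13223083e+00  1.95122994e-04] [ 0.19988616  0.56975177 -1.17828935  1.70707685  0.55348156  1.24653482
  0.3101742 ]
toolx yaw 2.9894654237548544 tilt [-2.87531199e-04 -1.02677492e-04 -9.99999953e-01]
[330.2 193.1]
```

View pics/w2.png

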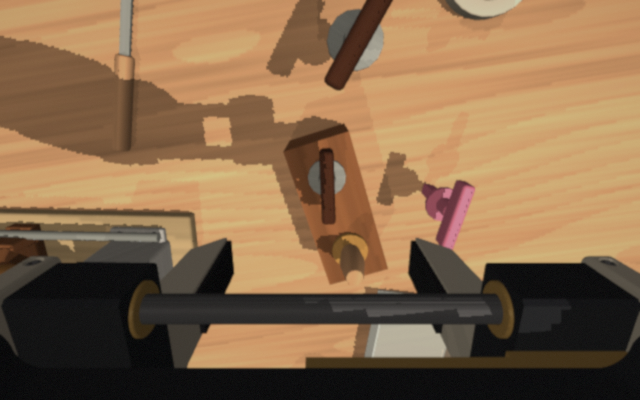

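The bar now runs from (327,150) to (327,222), the pricker is at (350,255), and nothing has moved.

Run:
```python
from h import *
import pickle; s=pickle.load(open("w2.pkl","rb")); c=cam("wrist",s)
g=cv2.imread("pics/w2.png")[140:235,300:360].astype(int)
m=((g.sum(2)<130)).astype(np.uint8); n,l,st,ce=cv2.connectedComponentsWithStats(m); k=1+st[1:,4].argmax(); print(st[k]+[300,140,0,0,0],ce[k]+[300,140])
a,b=hit(c,327,150,115),hit(c,328,223,115); print(a,b,(a+b)/2,np.linalg.norm(a-b),np.arctan2(*(b-a)[1::-1]))
print("shoulder ctr z~78",hit(c,326.5,177,78))
```

```text
[319 149  14  61 268] [323.10074627 170.95522388]
[445.4 268.3 115. ] [507.9 259.8 115. ] [476.65 264.05 115.  ] 63.075351762792415 -0.135170698649009
shoulder ctr z~78 [477.2 263.7  78. ]
```

Call:
play_rows(targets=[[-0.2,0.6,0,0,0,0.012],[0,0,-4,0,0,0],[0,0,-4,0,0,0],[0,0,-3,0,0,0],[0,0,-2,0,0,0],[0,0,-0.9,0,0,0],[0,0,0,0,0,0],[0,0,0,0,0,0]], hand=110)

```text
t: 5.62
ee_pos: [478.4, 265.2, 88.7]
eef_rot: [0.213, 3.133, 0.002]
force: [-0.2, -0.2, 0.4]
finger_gap: 0.568
grasp_force: 0.0
```

Call:
play_rows(targets=[[0,0,0,0,0,0],[0,0,0,0,0,0],[0,0,0,0,0,0],[0,0,0,0,0,0]], hand=255, newtons=15)

```text
t: 6.12
ee_pos: [478.0, 264.7, 87.8]
eef_rot: [0.213, 3.134, 0.0]
force: [0.1, 0.1, 0.3]
finger_gap: 0.182
grasp_force: 0.0
```

Call:
play_rows(targets=[[0,0,0,0,0,0],[0,0,0,0,0,0],[0,0,0,0,0,0],[0,0,0,0,0,0]], newtons=50)

```text
t: 6.62
ee_pos: [478.0, 264.6, 87.8]
eef_rot: [0.213, 3.134, -0.0]
force: [-0.6, -0.8, 0.8]
finger_gap: 0.151
grasp_force: 50.0
```

Run:
```python
from h import *
s=sensors.get_state();print(s["ee_pos"],s["eef_rot"],s["force"],s["finger_gap"],s["grasp_force"],s["qpos"])
```

```text
[477.98904816 264.64105279  87.77261736] [ 2.13304480e-01  3.13426795e+00 -3.72247283e-05] [-0.58197787 -0.78877975  0.81780237] 0.15144927272286704 50.00041902065277 [ 0.09790559  0.71161799 -1.04800617  1.86285694  0.73081559  1.01183269
  0.16875328]
```

Gripped at 50 N. I lift and go to a viewing pose beside the clamp.

Call:
play_rows(targets=[[0,0,2,0,0,0],[0,0,3,0,0,0],[0,0,4,0,0,0],[0,0,3.5,0,0,0],[2,-4,0,0,0,0],[3,-4,0,0,0,0],[3,-4,0,0,0,0],[3,-4,0,0,0,0]])

```text
t: 7.62
ee_pos: [588.7, 103.5, 214.2]
eef_rot: [0.213, 3.134, 0.001]
force: [0.5, -0.0, -1.5]
finger_gap: 0.148
grasp_force: 50.0
```

Call:
play_rows(targets=[[3,-4,0,0,0,0],[3.2,-3.5,0,0,0,0],[0,0,-2,0,0,0],[0,0,-2,0,0,0],[0,0,-2,0,0,0],[0,0,0,0,0,0],[0,0,0,0,0,0],[0,0,0,0,0,0]])

```text
t: 8.62
ee_pos: [650.3, 30.2, 153.7]
eef_rot: [0.213, 3.133, 0.001]
force: [-0.0, 0.2, -1.1]
finger_gap: 0.146
grasp_force: 50.0
```

Run:
```python
from h import *
import pickle
s=sensors.get_state(); g=grab_frame("wrist"); cv2.imwrite("pics/w3.png",g); pickle.dump(s,open("w3.pkl","wb"))
print(s["t"],s["ee_pos"],s["eef_rot"],s["force"],s["qpos"])
c=cam("wrist",s); u,v=pix(c,[570,30,110]).astype(int); print(u,v)
x0,y0=max(u-65,0),max(v-50,0); print(x0,y0)
z=cv2.resize(g[y0:y0+100,x0:x0+130],None,fx=6,fy=6,interpolation=3); cv2.imwrite("pics/w3c.png",z)
```

```text
8.625 [650.31287147  30.17638366 153.67805766] [2.12671499e-01 3.13311319e+00 6.73103571e-04] [-0.04541487  0.21182725 -1.10739615] [ 0.48750025  0.78328318 -1.07248057  1.53355108  0.71088182  1.25372961
  0.74555964]
302 94
237 44
```

View pics/w3c.png

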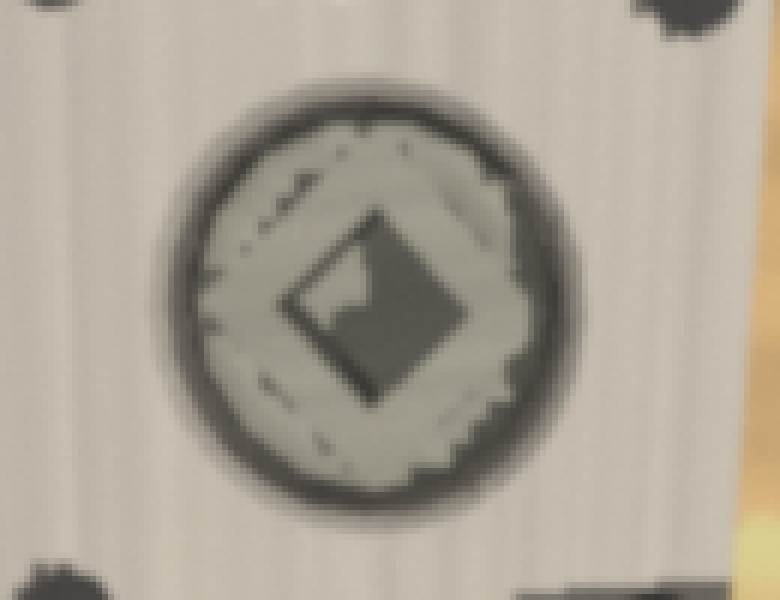

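The crop shows the socket as a diamond with corners at crop (279,302), (377,210), (468,312) and (372,405), centre at about (374,307).

Run:
```python
from h import *
import pickle
s=pickle.load(open("w3.pkl","rb")); c=cam("wrist",s)
P=np.array([hit(c,237+(u+.5)/6-.5,44+(v+.5)/6-.5,110)[:2] for u,v in((279,302),(377,210),(468,312),(372,405))])
e=np.roll(P,-1,0)-P; print(P,P.mean(0),np.linalg.norm(e,axis=1),(np.arctan2(e[:,1],e[:,0])%(np.pi/2)))
d=[P[2]-P[0],P[1]-P[3]];print([(np.arctan2(q[1],q[0])-np.pi/4)%(np.pi/2) for q in d])
M=R.from_rotvec(s["eef_rot"]).as_matrix(); y=np.arctan2(M[1,0],M[0,0]);print("tool yaw",y,y%(np.pi/2))
B=np.array([hit(c,237+u/6,44+v/6,110)[:2] for u,v in((200,305),(530,305),(375,120),(375,490))]); print(B[:2].mean(0),B[2:].mean(0))
```

```text
[[568.   19.4]
 [561.1  29.9]
 [571.4  37. ]
 [578.6  26.6]] [569.775  28.225] [12.56423495 12.509996   12.64911064 12.81405478] [0.58138018 0.60352242 0.60554466 0.5966604 ]
[np.float64(0.5945670606761877), np.float64(0.5990153741712922)]
tool yaw 3.0060429583054074 1.4352466315105108
[569.65  27.6 ] [570.25  28.5 ]
```

Run:
```python
from h import *
import pickle
s=pickle.load(open("w3.pkl","rb")); c=cam("wrist",s)
M=R.from_rotvec(s["eef_rot"]).as_matrix(); o=s["ee_pos"]
for z in(-27,17.8,72.8): print(z,[pix(c,o+M@np.array([x,0,z])) for x in(-3,0,3,18)])
g=cv2.imread("pics/w3.png")[160:360,220:420]; cv2.imwrite("pics/w3k.png",cv2.resize(g,None,fx=3,fy=3,interpolation=3))
```

```text
-27 [array([321.8, 291.6]), array([321.8, 285.8]), array([321.8, 279.9]), array([321.8, 249.3])]
17.8 [array([321.6, 246.5]), array([321.6, 241.7]), array([321.6, 236.9]), array([321.6, 212.1])]
72.8 [array([321.5, 212.3]), array([321.5, 208.5]), array([321.5, 204.6]), array([321.5, 184.6])]
```

View pics/w3k.png

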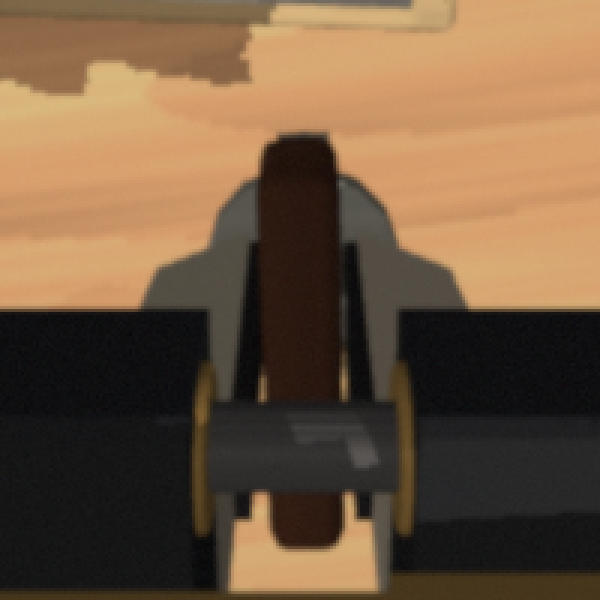

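The crop shows the key's bar held between the pads. Its front end is at crop (298,133) and its rear end at (307,547), with the shoulder disc behind it.

Run:
```python
from h import *
import pickle
s=pickle.load(open("w3.pkl","rb")); c=cam("wrist",s)
M=R.from_rotvec(s["eef_rot"]).as_matrix(); o=s["ee_pos"]
for e in(-4,-2,0,2,4): print(e,[pix(c,o+M@np.array(p)) [1] for p in([-32+e,0,-27.2],[32+e,0,-27.2],[32+e,0,-5.2],[18+e,0,17.8],[18+e,0,11.8])])
print("obs rear",160+547/3,"front",160+133/3,"top-front edge?",160+145/3)
print("lateral",[pix(c,o+M@np.array([x,0,-27.2]))[0] for x in(-32,32)],220+307/3,220+298/3)
```

```text
-4 [np.float64(351.6), np.float64(227.9), np.float64(209.6), np.float64(218.9), np.float64(223.0)]
-2 [np.float64(348.2), np.float64(223.5), np.float64(205.7), np.float64(215.5), np.float64(219.6)]
0 [np.float64(344.8), np.float64(219.0), np.float64(201.8), np.float64(212.1), np.float64(216.1)]
2 [np.float64(341.3), np.float64(214.5), np.float64(197.8), np.float64(208.7), np.float64(212.6)]
4 [np.float64(337.8), np.float64(210.0), np.float64(193.8), np.float64(205.3), np.float64(209.1)]
obs rear 342.33333333333337 front 204.33333333333334 top-front edge? 208.33333333333334
lateral [np.float64(321.8), np.float64(321.7)] 322.3333333333333 319.3333333333333
```

Call:
play_rows(targets=[[0,0,3,0,0,0.15],[0,0,3.1,0,0,0.15],[-2,0,0,0,0,0.15],[-3,-0.1,0,0,0,0.15],[-3,-0.1,0,0,0,0.133],[0,0,-0.5,0,0,0],[0,0,0,0,0,0],[0,0,0,0,0,0]])

```text
t: 9.68
ee_pos: [570.8, 27.7, 208.8]
eef_rot: [-0.922, 3.003, 0.001]
force: [0.2, -0.4, -0.6]
finger_gap: 0.15
grasp_force: 50.0
```

```bash
cat > st.py <<'E'
from h import *
s=sensors.get_state(); M=R.from_rotvec(s["eef_rot"]).as_matrix()
print(s["t"],s["ee_pos"].round(2),"yaw",np.arctan2(M[1,0],M[0,0]).round(3)%6.283,"z",M[:,2].round(3),"F",s["force"].round(2),"m",s["moment"].round(2),s["qpos"].round(2),s["finger_gap"].round(3))
E
python3 st.py
```

```text
Traceback (most recent call last):
  File "st.py", line 3, in <module>
    print(s["t"],s["ee_pos"].round(2),"yaw",np.arctan2(M[1,0],M[0,0]).round(3)%6.283,"z",M[:,2].round(3),"F",s["force"].round(2),"m",s["moment"].round(2),s["qpos"].round(2),s["finger_gap"].round(3))
                                                                                                                                                                             ^^^^^^^^^^^^^^^^^^^^^
AttributeError: 'float' object has no attribute 'round'
```

Call:
play_rows(targets=[[-0.1,0.05,-1,0,0,0],[0,0,-0.8,0,0,0],[0,0,-0.3,0,0,0],[0,0,-0.2,0,0,0],[0,0,0,0,0,0],[0,0,0,0,0,0]])

```text
t: 10.42
ee_pos: [569.1, 28.2, 186.0]
eef_rot: [-0.924, 3.002, 0.0]
force: [-0.5, 0.2, -1.0]
finger_gap: 0.15
grasp_force: 50.0
```

```bash
sed -i 's/,s\["finger_gap"\].round(3)//' st.py; python3 st.py
```

```text
10.425 [569.07  28.25 185.96] yaw 3.7390000000000003 z [ 0.  0. -1.] F [-0.49  0.25 -1.03] m [ 0.09 -0.1  -0.02] [ 0.62  0.69 -1.21  1.7   0.68  1.24  1.42]
```

Call:
play_rows(targets=[[0.07,0,-0.2,0,0,0],[0,0,-0.2,0,0,0],[0,0,-0.2,0,0,0],[0,0,0,0,0,0]])

```text
t: 10.92
ee_pos: [569.5, 28.1, 179.5]
eef_rot: [0.924, -3.002, -0.0]
force: [0.0, 0.3, -0.6]
finger_gap: 0.151
grasp_force: 50.0
```

Tip is about 3 mm into the mouth with no contact force. I continue gently.

Call:
play_rows(targets=[[0,0,-0.15,0,0,0],[0,0,-0.15,0,0,0],[0,0,-0.15,0,0,0],[0,0,0,0,0,0]])

```text
t: 11.42
ee_pos: [569.6, 28.1, 175.1]
eef_rot: [0.924, -3.002, -0.0]
force: [-1.1, -0.7, -1.8]
finger_gap: 0.152
grasp_force: 50.0
```

```bash
python3 st.py
```

```text
11.425 [569.57  28.12 175.08] yaw 3.7390000000000003 z [-0. -0. -1.] F [-1.1  -0.73 -1.82] m [ 0.12 -0.11  0.01] [ 0.62  0.7  -1.2   1.71  0.69  1.23  1.41]
```

Call:
play_rows(targets=[[0,0,-0.15,0,0,0],[0,0,-0.15,0,0,0],[0,0,-0.15,0,0,0],[0,0,0,0,0,0]])

```text
t: 11.92
ee_pos: [569.6, 28.1, 170.6]
eef_rot: [0.924, -3.002, -0.0]
force: [0.6, 0.2, -2.0]
finger_gap: 0.15
grasp_force: 50.0
```

```bash
python3 st.py
```

```text
11.925 [569.6   28.11 170.58] yaw 3.7390000000000003 z [-0.  0. -1.] F [ 0.55  0.18 -1.99] m [ 0.18 -0.11  0.02] [ 0.62  0.7  -1.2   1.72  0.7   1.22  1.4 ]
```

Call:
play_rows(targets=[[0,0,-0.15,0,0,0],[0,0,-0.15,0,0,0],[0,0,-0.15,0,0,0],[0,0,-0.1,0,0,0],[0,0,0,0,0,0],[0,0,0,0,0,0],[0,0,0,0,0,0]])

```text
t: 12.8
ee_pos: [569.7, 28.2, 165.3]
eef_rot: [-0.924, 3.002, 0.0]
force: [-0.1, 1.0, -1.4]
finger_gap: 0.151
grasp_force: 50.0
```

```bash
python3 st.py
```

```text
12.8 [569.71  28.2  165.32] yaw 3.7390000000000003 z [ 0.  0. -1.] F [-0.13  1.   -1.39] m [ 0.1  -0.12  0.03] [ 0.61  0.71 -1.2   1.72  0.7   1.21  1.4 ]
```

Seated about 17 mm deep without touching bottom. Before turning, I look at the pad.

Run:
```python
from h import *
import pickle
t=cam("top"); a=hit(t,340,180,110); b=hit(t,432,197,110); d=(b-a)/np.linalg.norm(b-a); print(a,b,d)
s=sensors.get_state(); g=grab_frame("wrist"); cv2.imwrite("pics/w4.png",g); pickle.dump(s,open("w4.pkl","wb"))
c=cam("wrist",s); p=[pix(c,np.array([569.8,28.3,90])+d*r) for r in(0,35,60,80)]; print(p)
u,v=p[2].astype(int); x0,y0=u-75,max(v-55,0); print(x0,y0)
cv2.imwrite("pics/w4c.png",cv2.resize(g[y0:y0+115,x0:x0+150],None,fx=5,fy=5,interpolation=3))
```

```text
[552.6 -63.4 110. ] [ 509.5 -334.1  110. ] [-0.15723635 -0.987561    0.        ]
[array([321.3, 207.8]), array([285.4, 176.1]), array([258.3, 152.2]), array([235.8, 132.3])]
183 97
```

View pics/w4c.png

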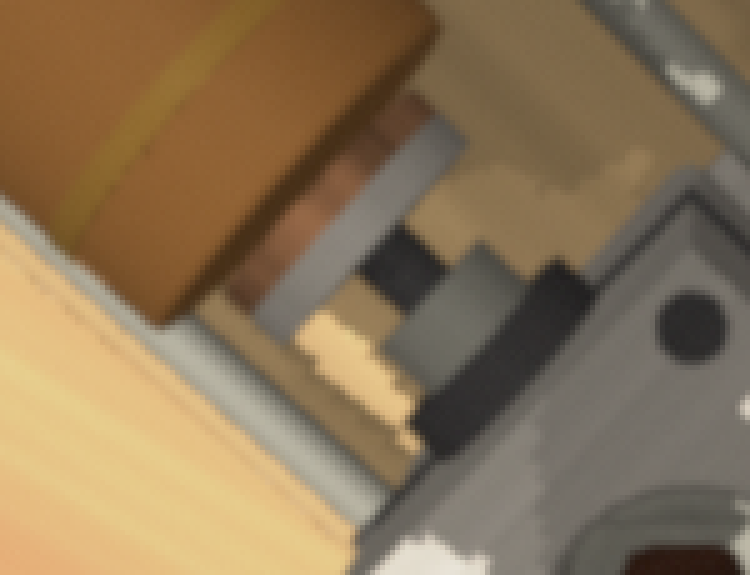

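The picture shows the candle end, the cork pad, the black stem from crop (380,255) to (430,290) (about 74 px for 10 mm), and the plunger. The view is good for tracking. I turn clockwise.

Call:
play_rows(targets=[[0,0,0,0,0,-0.05],[0,0,0,0,0,-0.05],[0,0,0,0,0,-0.05],[0,0,0,0,0,-0.05],[0,0,0,0,0,0]])

```text
t: 13.48
ee_pos: [569.6, 28.2, 165.3]
eef_rot: [0.62, -3.08, 0.0]
force: [0.5, -0.2, -2.3]
finger_gap: 0.154
grasp_force: 50.0
```

```bash
python3 st.py
```

```text
13.475 [569.59  28.21 165.28] yaw 3.539 z [ 0. -0. -1.] F [ 0.46 -0.17 -2.3 ] m [ 0.19 -0.1   0.14] [ 0.59  0.68 -1.15  1.73  0.67  1.19  1.23]
```

Call:
play_rows(targets=[[0,0,0,0,0,-0.05],[0,0,0,0,0,-0.05],[0,0,0,0,0,-0.05],[0,0,0,0,0,-0.05],[0,0,0,0,0,0]])

```text
t: 14.1
ee_pos: [569.6, 28.3, 165.3]
eef_rot: [-0.312, 3.126, -0.0]
force: [-0.1, 1.0, -1.9]
finger_gap: 0.151
grasp_force: 50.0
```

```bash
python3 st.py
```

```text
14.1 [569.58  28.34 165.28] yaw 3.3400000000000003 z [ 0. -0. -1.] F [-0.09  1.01 -1.85] m [ 0.22 -0.05  0.35] [ 0.57  0.66 -1.1   1.73  0.63  1.16  1.06]
```

Call:
play_rows(targets=[[0,0,0,0,0,-0.05],[0,0,0,0,0,-0.05],[0,0,0,0,0,-0.05],[0,0,0,0,0,-0.05],[0,0,0,0,0,0]])

```text
t: 14.72
ee_pos: [569.6, 28.4, 165.3]
eef_rot: [-0.001, -3.142, -0.0]
force: [0.1, 0.8, -2.3]
finger_gap: 0.147
grasp_force: 50.0
```

```bash
python3 st.py
cat > pad.py <<'E'
from h import *
# rectified view: plane z=95 sampled at 5 px/mm, axis along cradle -y to the right
import sys
s=sensors.get_state(); g=grab_frame("wrist"); c=cam("wrist",s)
def rect(g,c):
    d=np.array([-.1555,-.9878,0]); n=np.array([.9878,-.1555,0]); P=np.array([569.8,28.3,91])
    r=np.arange(30,85,.25); q=np.arange(-25,25,.25)
    m=np.array([[pix(c,P+d*a+n*b) for a in r] for b in q],np.float32)
    return cv2.remap(g,m[...,0],m[...,1],cv2.INTER_CUBIC)
a=rect(g,c); cv2.imwrite(f"pics/rect_{sys.argv[1]}.png",a)
E
python3 pad.py a
python3 - <<'E'
import sys; sys.argv=["x","tmp"]
from pad import *
import pickle
a=rect(cv2.imread("pics/w4.png"),cam("wrist",pickle.load(open("w4.pkl","rb")))); b=cv2.imread("pics/rect_a.png")
cv2.imwrite("pics/cmp.png",cv2.resize(np.vstack([a,b]),None,fx=1.5,fy=1.5,interpolation=3)[:600])
E
```

```text
14.725 [569.57  28.4  165.26] yaw 3.141 z [-0.  0. -1.] F [ 0.11  0.78 -2.34] m [ 0.23 -0.06  0.37] [ 0.55  0.63 -1.05  1.73  0.6   1.14  0.89]
```

View pics/cmp.png

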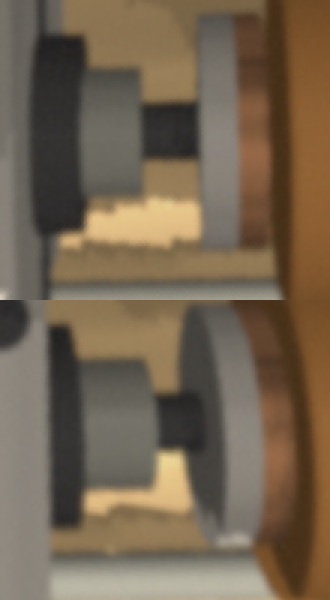

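Run:
```python
from h import *
s=sensors.get_state(); c=cam("wrist",s)
d=np.array([-.1555,-.9878,0]); n=np.array([.9878,-.1555,0]); P=np.array([569.8,28.3,91])
def r(x,y,z):
    X=P+d*(30+x/6)+n*(-25+y/6); u=pix(c,X); h=hit(c,*u,z)-P; return h@d
print("cam r",(c[0][:3,3]-P)@d)
print("plunger front",r(157,120,91),"pad back centre",r(203,122,80),"stem entry top",r(206,100,85), "pad back top rim",r(181,122,80))
```

```text
cam r 13.42633636423473
plunger front 56.14745999999999 pad back centre 66.24493999999999 stem entry top 65.68617 pad back top rim 62.39799999999999
```

Plunger is out about 2.5 mm and the stem is still about 9.9 mm, so the pad is hardly touching. Turning 0.25 more is safe.

Call:
play_rows(targets=[[0,0,0,0,0,-0.05],[0,0,0,0,0,-0.05],[0,0,0,0,0,-0.05],[0,0,0,0,0,-0.05],[0,0,0,0,0,-0.05],[0,0,0,0,0,0],[0,0,0,0,0,0]])

```text
t: 15.7
ee_pos: [569.6, 28.4, 165.3]
eef_rot: [-0.393, -3.117, -0.0]
force: [-0.9, 1.2, -1.5]
finger_gap: 0.151
grasp_force: 50.0
```

```bash
python3 st.py; python3 pad.py b
python3 - <<'E'
from h import *
# stem line: dark pixels along the axis row band, profile of brightness
for k in "ab":
    g=cv2.imread(f"pics/rect_{k}.png").astype(int).sum(2)
    print(k,[int(x) for x in g[76:84].mean(0)[90:150]])
E
```

```text
15.7 [569.65  28.36 165.26] yaw 2.891 z [ 0.  0. -1.] F [-0.93  1.23 -1.51] m [ 0.35 -0.11  0.38] [ 0.52  0.61 -0.99  1.73  0.56  1.12  0.67]
a [334, 334, 334, 334, 333, 332, 332, 334, 335, 331, 326, 317, 300, 283, 260, 230, 204, 182, 161, 156, 153, 149, 150, 151, 151, 151, 150, 151, 150, 149, 147, 145, 142, 141, 138, 138, 138, 138, 138, 137, 137, 137, 138, 141, 146, 152, 162, 173, 181, 189, 194, 195, 198, 199, 202, 216, 232, 255, 287, 315]
b [316, 316, 316, 316, 316, 316, 316, 316, 316, 316, 315, 314, 314, 314, 315, 316, 316, 316, 313, 310, 303, 291, 276, 257, 230, 206, 183, 161, 147, 139, 133, 133, 134, 133, 132, 132, 133, 133, 134, 134, 133, 133, 137, 143, 152, 162, 170, 178, 186, 190, 193, 195, 196, 197, 195, 194, 193, 194, 196, 206]
```

```bash
cat > stem.py <<'E'
from h import *
import sys
g=cv2.imread(f"pics/rect_{sys.argv[1]}.png").astype(int).sum(2)[76:84].mean(0)
yaw=float(sys.argv[2])
# camera position for that yaw (same TCP, height)
o=np.array([569.6,28.4,165.3]); C=o+np.array([85*np.cos(yaw),85*np.sin(yaw),158.04])
d=np.array([-.1555,-.9878,0]); P=np.array([569.8,28.3,91]); rc=(C-P)@d; H=C[2]
def lift(r,z): return rc+(r-rc)*(H-z)/(H-91)
i=next(k for k in range(95,140) if g[k]<230); i=i-(230-g[i])/(g[i-1]-g[i])
j=next(k for k in range(int(i)+10,170) if g[k]>165); j=j-(g[j]-165)/(g[j]-g[j-1])
p=30+i/4; e=lift(30+j/4,84.5); print("plunger",round(p,2),"stem end",round(e,2),"stem",round(e-p,2))
E
python3 stem.py a 3.141; python3 stem.py b 2.891
```

```text
plunger 56.25 stem end 65.48 stem 9.23
plunger 58.5 stem end 65.85 stem 7.35
```

Compression is now about 2.3 mm, so 0.25 rad more brings it to about half-way.

Call:
play_rows(targets=[[0,0,0,0,0,-0.05],[0,0,0,0,0,-0.05],[0,0,0,0,0,-0.05],[0,0,0,0,0,-0.05],[0,0,0,0,0,-0.05],[0,0,0,0,0,0],[0,0,0,0,0,0],[0,0,0,0,0,0]])

```text
t: 16.75
ee_pos: [569.7, 28.3, 165.2]
eef_rot: [-0.78, -3.043, -0.0]
force: [0.1, 2.0, -0.9]
finger_gap: 0.151
grasp_force: 50.1
```

```bash
python3 st.py; python3 pad.py c; python3 stem.py c 2.641
```

```text
16.75 [569.68  28.28 165.24] yaw 2.64 z [ 0.  0. -1.] F [ 0.08  2.01 -0.87] m [ 0.51 -0.18  0.41] [ 0.49  0.58 -0.93  1.73  0.52  1.1   0.46]
plunger 60.62 stem end 65.97 stem 5.36
```

Stem shows 5.4 mm, so the pad is pressed in about half-way. I back off within the slack and draw the key out.

Call:
play_rows(targets=[[0,0,0,0,0,0.05],[0,0,0,0,0,0.05],[0,0,0,0,0,0.05],[0,0,0,0,0,0],[0,0,0.2,0,0,0],[0,0,0.4,0,0,0],[0,0,0.4,0,0,0]])

```text
t: 17.68
ee_pos: [569.7, 28.0, 175.6]
eef_rot: [0.552, 3.093, -0.0]
force: [1.0, 0.3, -2.2]
finger_gap: 0.151
grasp_force: 50.0
```

```bash
python3 st.py; python3 pad.py d; python3 stem.py d 2.79
```

```text
17.675 [569.67  27.98 175.56] yaw 2.788 z [-0. -0. -1.] F [ 1.02  0.25 -2.22] m [ 0.22 -0.13  0.06] [ 0.51  0.58 -0.98  1.72  0.53  1.13  0.6 ]
plunger 60.76 stem end 66.11 stem 5.35
```

Free of side load and the clamp holds. I withdraw and carry the key back.

Call:
play_rows(targets=[[0,0,1,0,0,0],[0,0,1.5,0,0,0],[0,0,1.6,0,0,0],[0,0,0,0,0,0.04],[-1,3,0,0,0,0.09],[-1.5,4,0,0,0,0.088],[-1.6,4,0,0,0,0],[-1.6,4,0,0,0,0]])

```text
t: 18.73
ee_pos: [511.2, 180.1, 215.9]
eef_rot: [-0.206, -3.134, -0.0]
force: [0.3, 0.8, -1.4]
finger_gap: 0.149
grasp_force: 50.0
```

Call:
play_rows(targets=[[-1.6,4,0,0,0,0],[-1.2,3,0,0,0,0],[-0.7,1.7,0,0,0,0],[0,0,0,0,0,0],[0,0,0,0,0,0],[0,0,0,0,0,0]])

```text
t: 19.48
ee_pos: [478.4, 263.7, 216.0]
eef_rot: [-0.215, -3.134, 0.001]
force: [0.7, 0.3, -0.6]
finger_gap: 0.152
grasp_force: 50.0
```

```bash
python3 st.py
```

```text
19.475 [478.43 263.75 216.  ] yaw 3.005 z [-0.    -0.001 -1.   ] F [ 0.69  0.29 -0.59] m [ 0.08 -0.21 -0.07] [ 0.13  0.53 -1.06  1.72  0.5   1.19  0.37]
```

Call:
play_rows(targets=[[0,0.1,-3,0,0,0],[0,0,-3,0,0,0],[0,0,-1,0,0,0],[0,0,-1.5,0,0,0],[0,0,-1.5,0,0,0],[0,0,-1,0,0,0],[0,0,-0.6,0,0,0],[0,0,0,0,0,0]])

```text
t: 20.48
ee_pos: [477.5, 266.2, 100.0]
eef_rot: [-0.211, -3.134, 0.0]
force: [0.1, 0.7, -0.9]
finger_gap: 0.149
grasp_force: 50.0
```

Call:
play_rows(targets=[[0,0,-0.5,0,0,0],[0,0,-0.3,0,0,0],[0,0,-0.2,0,0,0],[0,0,-0.1,0,0,0],[0,0,0,0,0,0]])

```text
t: 21.1
ee_pos: [477.7, 266.2, 89.2]
eef_rot: [-0.212, -3.134, -0.0]
force: [0.3, 0.0, -1.8]
finger_gap: 0.15
grasp_force: 50.0
```

```bash
python3 st.py
```

```text
21.1 [477.65 266.19  89.22] yaw 3.007 z [-0.  0. -1.] F [ 0.29  0.01 -1.75] m [ 0.09 -0.16 -0.05] [ 0.04  0.66 -0.95  1.86  0.65  0.96  0.23]
```

Call:
play_rows(targets=[[0,-0.15,0,0,0,0],[0,0,-0.08,0,0,0],[0,0,-0.05,0,0,0],[0,0,0,0,0,0],[0,0,0,0,0,0]])

```text
t: 21.72
ee_pos: [477.6, 264.7, 87.9]
eef_rot: [-0.212, -3.134, -0.0]
force: [0.1, -0.2, -1.4]
finger_gap: 0.152
grasp_force: 50.0
```

Call:
play_rows(targets=[[0,0,0,0,0,0],[0,0,0,0,0,0],[0,0,0,0,0,0],[0,0,0,0,0,0],[0,0,0,0,0,0]], hand=110, newtons=10)

```text
t: 22.35
ee_pos: [477.7, 264.7, 88.0]
eef_rot: [0.212, 3.134, 0.0]
force: [0.8, 1.0, 0.7]
finger_gap: 0.564
grasp_force: 0.0
```

Call:
play_rows(targets=[[0,0,1,0,0,0],[0,0,3,0,0,0],[0,0,4,0,0,0],[0,0,4,0,0,0],[0,0,2,0,0,0],[0,0,0,0,0,0],[0,0,0,0,0,0]])

```text
t: 23.22
ee_pos: [477.3, 264.0, 226.7]
eef_rot: [-0.212, -3.133, 0.002]
force: [0.7, -0.5, 0.6]
finger_gap: 0.567
grasp_force: 0.0
```

```bash
python3 st.py
python3 - <<'E'
from h import *
g=grab_frame("wrist"); t=grab_frame("top")
a=cv2.resize(t[130:260,170:460],(580,260),interpolation=3)
b=cv2.resize(g[80:300,180:480],(580,330))
cv2.imwrite("pics/fin.png",np.vstack([a,b]))
E
```

```text
23.225 [477.32 263.96 226.68] yaw 3.007 z [-0.001 -0.001 -1.   ] F [ 0.67 -0.5   0.61] m [ 0.09 -0.14 -0.02] [ 0.14  0.52 -1.07  1.71  0.48  1.21  0.38]
```

View pics/fin.png

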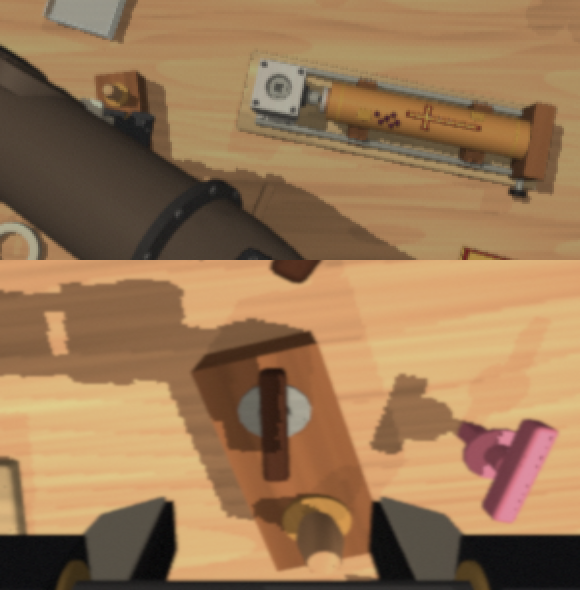

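The final picture shows the key upright in its hole (bar at about (273,425)), the pricker, the candle and the rest in place, and the gripper clear. I hand in.

```bash
python3 -c "from plant import robot; print(robot.job_done())"
```

```text
the job is handed in; nothing more can be done
None
```

I clamped the candle with the pad's stem pushed in about 4.5 mm (roughly 7 N, estimated from the wrist pictures), put the key back upright in its own hole, and handed the job in at about 23 s; no verdict was shown.

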